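# Tip the printing block face down and register it

## Task

The wooden printing block standing on end on the plywood board is to be laid face down and registered. Push it over with the fingertips so that it falls towards the stop bar along the board's far edge and lies flat, then push it along the board until its leading end sits square against the stop bar. Only push it, never pick it up, and leave everything else on the bench where it is.

Things in the scene. Friction and masses are not known exactly. Their poses are not given: they have to be found in the camera images.
- board: Fixed plywood board on the bench, 190 (its x) x 260 (its y) x 6 mm, with a wooden stop bar 18 mm wide, rising 16 mm above the board, along its far edge. Origin: centre of the underside, on the bench. x points from the open near edge to the bar, whose near face is the plane x = +77 mm; z up. Place and yaw (within 0.3 rad of straight ahead) vary.
- block: Plain wooden block, 45 x 75 x 30 mm (its x, y, z), about 0.11 kg, loose; stands on end (y upright) on the board about 100 mm before the bar, a broad face within 0.2 rad of facing it. Origin: centre of the 45 x 75 mm back face, away from the bar; z points from it to the printing face: level towards the bar at first, straight down when laid as wanted (origin then on top, 36 mm above the bench).
- flat_block: A second block of the same size that already lies flat against the stop bar near one end of the board (left or right varies), its 75 mm side at right angles to the bar. Leave it alone. Origin: centre of its underside.
- lid: Round metal screw lid, 62 mm across, 13 mm high, lying on the board near the other end of the bar. Leave it alone. Origin: centre of its underside.
- bottle: Plastic bottle, 62 mm across, 116 mm high, standing on the bench about 65 mm beside the board's left or right end. Leave it alone. Origin: centre of its underside.
- dropper: Small dropper bottle, 34 mm square, 92 mm high, standing on the bench beside the other end of the board. Leave it alone. Origin: centre of its underside.
- jar: Small glass jar, 58 mm across, 68 mm high, on the bench to the right. Leave it alone. Origin: centre of its underside.
- comb: Wooden bar with upright pins, 19 x 160 x 38 mm, on the bench to the left. Leave it alone. Origin: centre of its underside.
- peg: Wooden peg, 15 x 72 x 12 mm, on the bench to the right. Leave it alone. Origin: centre of its underside.
There are look-alikes about, which are no part of the job. What is shaped like the block but blue or pink is not meant.

How it is judged:
On the way:
1. the block has been tipped over towards the stop bar and lies flat, printing face down (angle between block's own z axis and vertical above 3 rad), for 0.1 s.
At the end, for the whole second after the job is handed in: The block lies flat on the board, printing face (its z) down, its 75 mm side within 0.07 rad of square to the stop bar, its leading end within 4 mm of the bar, at rest (angle between block's own z axis and vertical above 3.05 rad and height (world z) of block between 0.033 and 0.039 m and x of block in the frame of board between 0.0355 and 0.043 m and y of block in the frame of board between -0.1 and 0.1 m and angle between the y axis of block and the x axis of board, either way round below 0.07 rad and linear speed of block below 0.01 m/s); the robot touches nothing.
It fails at once if the block is lifted more than about 10 mm off the board (height (world z) of block above 0.065 m or (angle between block's own z axis and vertical above 2.9 rad and height (world z) of block above 0.052 m) or (angle between block's own z axis and vertical between 1.5 and 1.65 rad and height (world z) of block above 0.056 m)).
It fails at once if another thing on the board, the bottle or the dropper is moved by more than 15 mm (distance of any of flat_block, lid, bottle, dropper from where it was at the start of the episode above 0.015 m).
It fails at once if the jar, the pin comb or the peg is moved by more than 15 mm (distance of any of jar, comb, peg from where it was at the start of the episode above 0.015 m).
It also fails if it takes over 45 s, if anything falls off the work surface, if the arm or the gripper's body presses on something with over 40 N, if the wrist force passes 120 N, or if a joint passes its speed limit or range.

## Robot

A 6-joint arm with a two-finger parallel gripper is mounted at the origin on a cart in front of the work surface, level with it; the furniture and walls round the work are solid. World frame = base frame: x ahead of the robot, y to its left, z up, the work surface at z = 0. Lengths are in m, angles in rad, forces in N, time in s.
With the tool pointing down it reaches from about 0.25 to 0.725 m from the base axis. Payload 4 kg.
Tool frame: the origin (TCP) lies at the very end of the fingers, on their centre line; the grasp point (between the pads) lies 19 mm behind it; z points along the fingers, y is the line along which they close (so a half turn about z gives the same grasp; the last joint's range is limited). The gripper opens to 85 mm and grips with 20 to 120 N. Pads are 22 mm wide; open, the fingers measure 114 mm over their backs; the gripper's body (76 mm by 85 mm) begins 54 mm behind the grasp point. The pads swing forward as they close: fully open they stand 13 mm farther back than shut.
Start: joints at [1.311, 0.241, 0.005, 1.335, 0, 1.571], TCP at [0.128, 0.483, 0.231] pointing down, gripper open.
Joint ranges: [-2.72, 2.72], [-1.05, 1.87], [-1.09, 1.28], [-1.99, 2.15], [-1.42, 1.44], [-3.14, 3.14]. Speed limits (rad/s): [2.79, 2.79, 3.14, 3.14, 3.14, 3.14].

## Interface

Orientations are given as a unit quaternion [x, y, z, w].
In Python, from workcell import bot, vision, workorder, boxes_of gives the robot as it stands.
- The arm moves only by the tool send_rows, never from a script. Its argument "motion" is text: rows parted by semicolons, each of 5 numbers parted by spaces: the closure, from -1 (fully open) to 1 (shut), so that 0 is half open, then the shift along the tool's x, y, z in cm, then the turn about the tool's z in rad. In form: claw x y z twist; .... A call has 1 to 5 rows; each row is the pose to reach, as a shift and turn from the pose commanded when the call began, along the tool's axes at that moment; what a row does not reach only later rows make up. A row lasts 1/10 s, in which the tool goes at most 50 mm and 8.59 degrees, less where a joint would pass 70% of its speed; a pose out of reach is approached as far as the arm can. A call with a gripper value outside its range is refused whole. The fingers move at their own pace and stop on an object; the grip force is fixed at half the most. Time passes only in rows, so rows that repeat a pose let the fingers close. It gives the time, the measured TCP pose, the force, the opening and the grip force at its end, in the units of the state.
- bot.get_obs(): the state, without advancing time (a new reading comes with each control period).
- vision.camera(name): name is "scene" or "top"; returns the picture (400x640x3 uint8, red, green, blue); there is no depth.
- vision.camera_model(name): a dict with "fov_y" (degrees; the focal length in pixels is half the picture's height over the tangent of half this angle, whatever the lens; pixels are square), "cx", "cy" (the principal point, pixels), "k1" (the pictures are not rectified: a ray, as slopes to the right and down, at radius r is drawn at 1 + k1 r^2 times it, then the intrinsics apply), "world_from_camera" (4x4, takes a point from camera to world coordinates). Camera axes: x right, y down, z forward; pixel columns grow to the right and rows downward; lengths in m; the calibration is good to about 2 mm. A picture is of the moment at which its call begins. camera_model takes no time and is no camera call.
- workorder.job_done(): hands the job in; it is judged then, once.
Trained networks look in the newest picture that a camera, given by its name, has taken for a name from the list of things; names that differ only in an ending like _2 or _b are one class to them, and where a whole thing is asked for, a point or a joint stands for the part that bears it (a point fixed in the world has none). Each returns a list of dicts, best first, with "conf" (0 to 1); they miss things now and then, are a little off and sometimes report something else, mostly with a low value. They report only what shows in the picture. A call takes as long as a camera call. They do not tell look-alikes from the thing itself.
- boxes_of(camera, target): "rect" ([centre column, centre row, width, height] in pixels, round what is visible of it).
The state is a dict: "clock": time; "joint_pos": joint angles; "joint_vel": joint speeds; "tau": joint torques, N m; "eef_pos": TCP position; "tool_rot": TCP orientation; "ft_force": force on the tool from outside, world axes, zero at the start; "ft_torque": the same for the moment, N m; "grip_width": finger opening in m; "grasp_force": force on a finger pad.
Only numpy, scipy, OpenCV 4.12 (cv2) and the standard library are available. Lean on these libraries where they do the work, as an engineer would, in place of code of your own. Each camera call takes 0.05 s, during which the arm holds its last target. There are 200 camera calls.

## Working session

There is one attempt and no reset: what is moved stays moved. The work goes in short steps, Python scripts to look and compute and a tool call to move; the robot and the scene stay as the last step left them, time stands still between calls to the robot, and variables do not carry over. Pictures are saved under pics/ and viewed, at most 10 in all, crops included, and the job is handed in when it is done.

Besides the shell and the picture viewer there is one more tool, called after "Emit:" as name(argument=value, ...) on one line, values as JSON. send_rows: Moves the arm, as the interface text tells. Its arguments: {"type":"object","properties":{"motion":{"type":"string"}},"required":["motion"]}

```bash
mkdir -p pics; cat > h.py <<'E'
import numpy as np,cv2
from workcell import bot,vision,workorder,boxes_of
def model(n):
    m=vision.camera_model(n);f=200/np.tan(np.radians(m['fov_y'])/2);return m,f,np.array(m['world_from_camera'])
def px2w(n,u,v,z):
    m,f,T=model(n);d=np.array([(u-m['cx'])/f,(v-m['cy'])/f]);s=d.copy()
    for _ in range(20): s=d/(1+m['k1']*(s@s))
    r=T[:3,:3]@np.array([s[0],s[1],1]);o=T[:3,3];return o+r*(z-o[2])/r[2]
def w2px(n,p):
    m,f,T=model(n);c=T[:3,:3].T@(np.array(p)-T[:3,3]);s=c[:2]/c[2];s=s*(1+m['k1']*(s@s));return s*f+[m['cx'],m['cy']]
def save(n,name):
    im=vision.camera(n);cv2.imwrite('pics/'+name,cv2.cvtColor(im,cv2.COLOR_RGB2BGR));return im
E
python3 - <<'E'
from h import *
for n in('top','scene'):
    save(n,n+'0.png')
    m,f,T=model(n);print(n,f,m['k1'],T.round(3).tolist())
    for t in('board','block','flat_block','lid','bottle','dropper','jar','comb','peg'):
        print(t,[(np.round(b['rect']).tolist(),round(b['conf'],2)) for b in boxes_of(n,t)[:4]])
E
```

```text
top 377.01977380641455 -0.027795342085477074 [[0.023, -0.985, 0.17, 0.421], [-1.0, -0.022, 0.012, -0.036], [-0.009, -0.171, -0.985, 1.273], [0.0, 0.0, 0.0, 1.0]]
board [([344.0, 212.0, 87.0, 63.0], 0.82)]
block [([346.0, 227.0, 20.0, 14.0], 0.73), ([240.0, 202.0, 15.0, 18.0], 0.5), ([280.0, 232.0, 21.0, 14.0], 0.49), ([265.0, 202.0, 9.0, 16.0], 0.48)]
flat_block [([318.0, 198.0, 10.0, 28.0], 0.8), ([191.0, 210.0, 47.0, 13.0], 0.6)]
lid [([376.0, 206.0, 23.0, 22.0], 0.82)]
bottle [([408.0, 205.0, 26.0, 28.0], 0.6), ([436.0, 221.0, 24.0, 18.0], 0.39)]
dropper []
jar [([435.0, 222.0, 20.0, 17.0], 0.7)]
comb [([290.0, 197.0, 11.0, 8.0], 0.63), ([192.0, 210.0, 48.0, 13.0], 0.49)]
peg [([438.0, 243.0, 17.0, 9.0], 0.45)]
scene 454.13033482463686 -0.028425485037343212 [[0.696, -0.459, 0.553, -0.123], [-0.718, -0.446, 0.534, -0.741], [0.002, -0.768, -0.64, 0.934], [0.0, 0.0, 0.0, 1.0]]
board [([340.0, 225.0, 102.0, 80.0], 0.85)]
block [([325.0, 226.0, 19.0, 33.0], 0.83), ([283.0, 173.0, 17.0, 24.0], 0.68), ([271.0, 199.0, 17.0, 25.0], 0.57), ([266.0, 163.0, 19.0, 26.0], 0.53)]
flat_block [([323.0, 201.0, 32.0, 24.0], 0.85), ([327.0, 226.0, 21.0, 28.0], 0.7)]
lid [([369.0, 234.0, 23.0, 18.0], 0.79)]
bottle [([326.0, 224.0, 20.0, 31.0], 0.62)]
dropper [([306.0, 183.0, 8.0, 20.0], 0.65)]
jar [([414.0, 282.0, 24.0, 30.0], 0.82)]
comb [([230.0, 154.0, 27.0, 24.0], 0.55)]
peg [([405.0, 307.0, 28.0, 10.0], 0.46)]
```

View pics/top0.png

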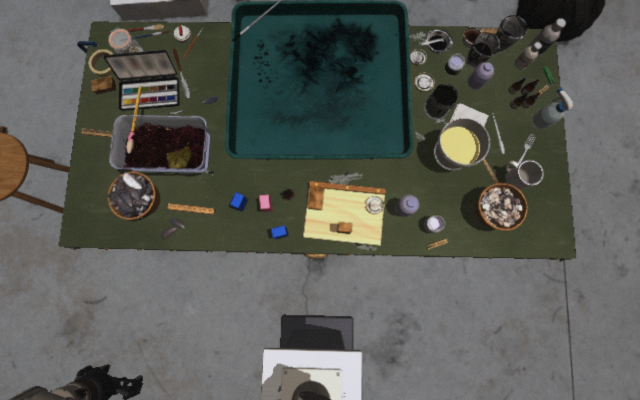

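View pics/scene0.png

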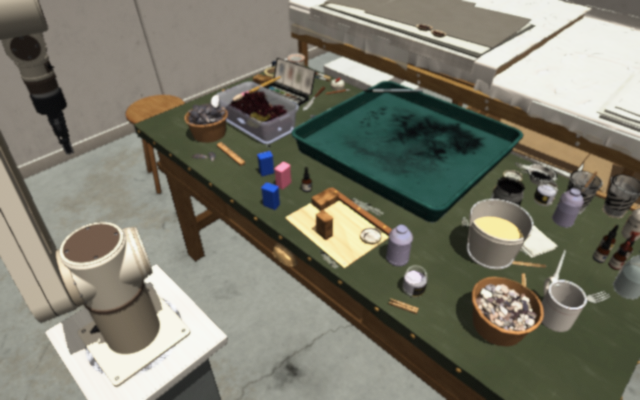

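Candidates: the brown block at top (346,227) / scene (325,226), the brown flat_block (318,198), blue ones at (238,202) and (278,232), and a pink one at (265,202). By the description I choose the brown upright one at top (346,227), and check it in a close crop.

```bash
python3 - <<'E'
import cv2,numpy as np
a=cv2.imread('pics/top0.png')[172:252,296:396];b=cv2.imread('pics/scene0.png')[180:270,280:396]
a=cv2.resize(a,(800,640)[:2],interpolation=cv2.INTER_CUBIC)[:600]
cv2.imwrite('pics/c1.png',a);cv2.imwrite('pics/c2.png',cv2.resize(b,None,fx=6,fy=6,interpolation=cv2.INTER_CUBIC))
from h import *
for n,u,v,z in[('top',318,198,.036),('top',376,206,.019),('top',408,205,.08),('top',435,222,.05),('top',346,227,.06),('top',290,197,.05),('top',438,243,.012)]:print(u,v,px2w(n,u,v,z).round(3))
E
```

```text
318 198 [ 0.641 -0.006  0.036]
376 206 [ 0.621 -0.201  0.019]
408 205 [ 0.617 -0.296  0.08 ]
435 222 [ 0.568 -0.39   0.05 ]
346 227 [ 0.544 -0.099  0.06 ]
290 197 [0.64  0.086 0.05 ]
438 243 [ 0.502 -0.409  0.012]
```

View pics/c1.png

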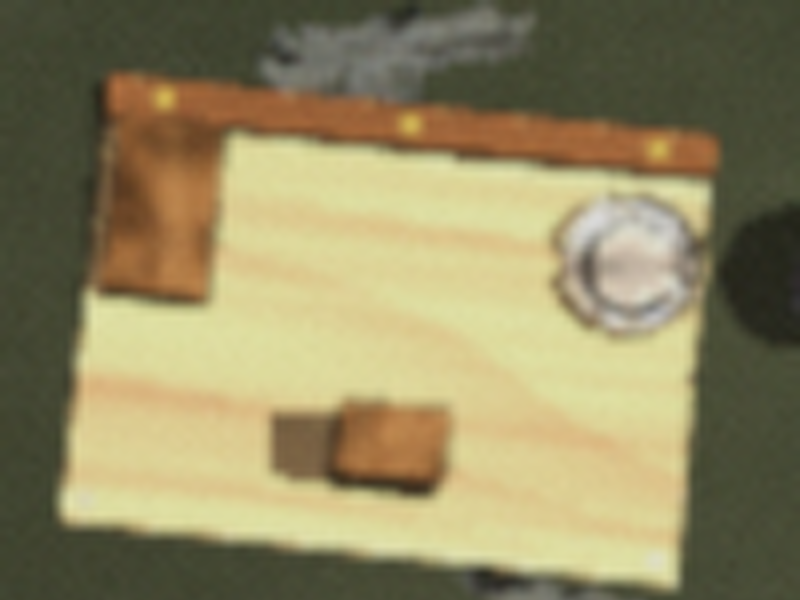

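View pics/c2.png

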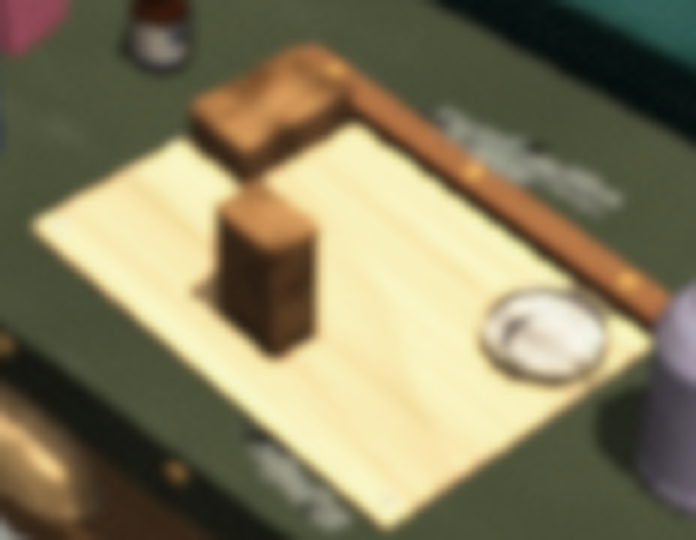

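The crops show the plain brown block standing at (390,440) of the top crop, with flat_block at the far left, the lid at the right and the bar along the far edge. The choice is confirmed.

```bash
python3 - <<'E'
from h import *
def q(c,r,z): return px2w('top',296+(c+.5)/8-.5,172+(r+.5)/8-.5,z)
P={'nl':(62,522,.006),'nr':(678,588,.006),'fl':(105,75,.022),'fr':(718,133,.022),'barL':(225,130,.006),'barR':(712,178,.006),
'b_fl':(345,400,.081),'b_fr':(450,403,.081),'b_nr':(440,484,.081),'b_nl':(335,472,.081),'lid':(630,265,.019),'flat_nr':(210,297,.036),'flat_fr':(225,130,.036)}
W={k:q(*v) for k,v in P.items()}
for k,w in W.items(): print(k,w.round(4))
for a,b in(('nr','nl'),('fr','fl'),('barR','barL'),('b_nr','b_nl'),('b_fr','b_fl')):
    d=W[b]-W[a];print(a,b,np.linalg.norm(d).round(4),'yaw',np.arctan2(-d[0],d[1]).round(4))
print('block c',np.mean([W[k] for k in P if k[:2]=='b_'],0))
print('board mid',np.mean([W[k] for k in('nl','nr','fl','fr')],0))
o=bot.get_obs();print(o['clock'],o['eef_pos'],o['tool_rot'],o['grip_width'])
E
```

```text
nl [0.5134 0.0407 0.006 ]
nr [ 0.4917 -0.2174  0.006 ]
fl [0.7021 0.0275 0.022 ]
fr [ 0.6826 -0.2325  0.022 ]
barL [ 0.6827 -0.0238  0.006 ]
barR [ 0.6663 -0.2323  0.006 ]
b_fl [ 0.5589 -0.0746  0.081 ]
b_fr [ 0.5586 -0.1163  0.081 ]
b_nr [ 0.5263 -0.1127  0.081 ]
b_nl [ 0.5301 -0.0712  0.081 ]
lid [ 0.6257 -0.1957  0.019 ]
flat_nr [ 0.6057 -0.0195  0.036 ]
flat_fr [ 0.6765 -0.0241  0.036 ]
nr nl 0.259 yaw -0.084
fr fl 0.2607 yaw -0.0749
barR barL 0.2091 yaw -0.0785
b_nr b_nl 0.0417 yaw -0.0917
b_fr b_fl 0.0417 yaw -0.0065
block c [ 0.54347905 -0.09371015  0.081     ]
board mid [ 0.5974669  -0.09540992  0.014     ]
1.0 [0.12845323 0.48320797 0.23132776] [1.29551366e-01 9.91572712e-01 1.12697608e-05 7.95071326e-06] 0.08523996056526313
```

Emit:
send_rows(motion="0.7 -3.5 -3.3 0 0; 0.7 -7 -6.6 0 0; 0.7 -10.5 -9.9 0 0; 0.7 -14 -13.2 0 0; 0.7 -17.5 -16.5 0 0")

```text
clock: 1.5
eef_pos: [0.2558, 0.2773, 0.2315]
tool_rot: [0.129, 0.992, 0.0, 0.0]
ft_force: [1.4, 0.5, -0.4]
grip_width: 0.0133
grasp_force: 0.0
```

Emit:
send_rows(motion="0.7 -3.5 -3.3 0 0; 0.7 -7 -6.6 0 0; 0.7 -10.5 -9.9 0 0; 0.7 -14 -13.2 0 0; 0.7 -17.5 -16.5 0 0")

```text
clock: 2.0
eef_pos: [0.3827, 0.0725, 0.2317]
tool_rot: [0.13, 0.992, 0.0, 0.001]
ft_force: [0.9, 0.2, -0.7]
grip_width: 0.0127
grasp_force: 0.0
```

Emit:
send_rows(motion="0.7 -3.5 -3.3 0 0; 0.7 -7 -6.6 0 -0.05; 0.7 -10.5 -9.9 0 -0.1; 0.7 -14.3 -13.1 0 -0.18; 0.7 -14.3 -13.1 0 -0.18")

```text
clock: 2.5
eef_pos: [0.4892, -0.0936, 0.2304]
tool_rot: [0.043, 0.999, -0.001, 0.001]
ft_force: [-0.8, 1.2, -0.9]
grip_width: 0.0127
grasp_force: 0.0
```

```bash
python3 - <<'E'
from h import *
o=bot.get_obs();print(o['clock'],o['eef_pos'],o['tool_rot'],o['grip_width'],o['ft_force'])
E
```

```text
2.5 [ 0.4892223  -0.09358538  0.23039683] [ 4.26034251e-02  9.99091543e-01 -7.97142791e-04  6.33801877e-04] 0.012708371803585281 [-0.7542817   1.21436815 -0.92801499]
```

Emit:
send_rows(motion="0.7 0.3 0.4 4.5 0; 0.7 0.3 0.4 9 0; 0.7 0.3 0.4 13 0; 0.7 0.3 0.4 16.2 0; 0.7 0.3 0.4 16.2 0")

```text
clock: 3.0
eef_pos: [0.4793, -0.0835, 0.0652]
tool_rot: [0.04, 0.999, 0.001, -0.005]
ft_force: [-0.2, -0.5, 0.1]
grip_width: 0.0133
grasp_force: 0.0
```

```bash
python3 - <<'E'
from h import *
im=save('top','t1.png');im2=save('scene','s1.png')
a=cv2.resize(im[172:252,306:386],(560,560),interpolation=cv2.INTER_CUBIC)[:,:400]
b=cv2.resize(im2[180:270,285:365],(400,450),interpolation=cv2.INTER_CUBIC)
o=np.zeros((560,800,3),np.uint8);o[:,:400]=a;o[:450,400:]=b
cv2.imwrite('pics/c3.png',o[:,:,::-1])
E
```

```text
(no output)
```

View pics/c3.png

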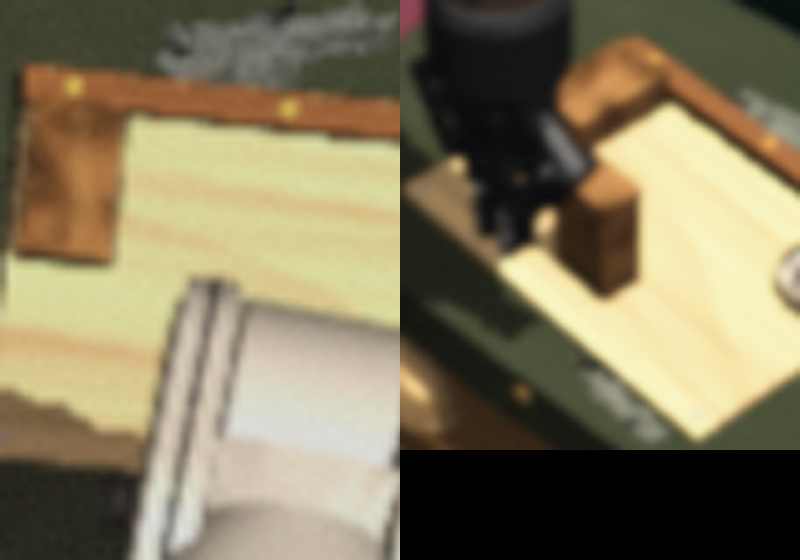

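The crop shows the fingertips upright behind the block (scene crop at about (500,230), block at (600,240)) with a gap between them. Now I push towards the bar.

Emit:
send_rows(motion="0.7 -1 -0.3 -0.2 0; 0.7 -2 -0.3 -0.3 0; 0.7 -2.5 -0.3 -0.3 0; 0.7 -3 -0.3 -0.3 0; 0.7 -3.5 -0.3 -0.3 0")

```text
clock: 3.6
eef_pos: [0.5191, -0.0906, 0.0727]
tool_rot: [0.04, 0.999, -0.0, 0.0]
ft_force: [0.1, -0.1, 0.2]
grip_width: 0.0132
grasp_force: 0.2
```

Emit:
send_rows(motion="0.7 -0.5 0 0 0; 0.7 -1 0 0 0; 0.7 -1.5 0 0 0; 0.7 -2 0 0 0; 0.7 -2.5 0 0 0")

```text
clock: 4.1
eef_pos: [0.5438, -0.0925, 0.0722]
tool_rot: [0.04, 0.999, 0.0, -0.0]
ft_force: [0.7, -0.6, 0.2]
grip_width: 0.0128
grasp_force: 0.0
```

```bash
python3 - <<'E'
from h import *
im2=save('scene','s2.png')
cv2.imwrite('pics/c4.png',cv2.resize(im2[180:270,285:385],(600,540),interpolation=cv2.INTER_CUBIC)[:,:,::-1])
print(bot.get_obs()['eef_pos'])
E
```

```text
[ 0.54477451 -0.09263603  0.07236911]
```

View pics/c4.png

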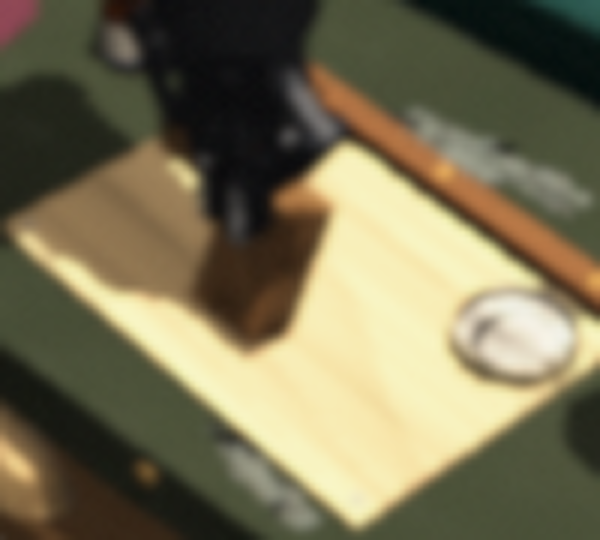

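The block is leaning over towards the bar about its front lower edge (crop (265,270)), so I keep pushing, then back off.

Emit:
send_rows(motion="0.7 -0.6 0 0 0; 0.7 -1.2 0 0 0; 0.7 -1.8 0 0 0; 0.7 -2.2 0 0 0; 0.7 -2.2 0 0 0")

```text
clock: 4.65
eef_pos: [0.566, -0.0943, 0.0723]
tool_rot: [0.04, 0.999, -0.0, 0.0]
ft_force: [0.5, -0.6, 1.4]
grip_width: 0.0129
grasp_force: 0.0
```

Emit:
send_rows(motion="0.7 3 0 -2 0; 0.7 7 0 -2 0; 0.7 11 0 -2 0; 0.7 15 0 -2 0; 0.7 15 0 -2 0")

```text
clock: 5.15
eef_pos: [0.4078, -0.0811, 0.0908]
tool_rot: [0.04, 0.999, 0.001, -0.005]
ft_force: [0.9, 0.2, -1.1]
grip_width: 0.0126
grasp_force: 0.0
```

```bash
python3 - <<'E'
from h import *
im=save('top','t3.png');im2=save('scene','s3.png')
a=cv2.resize(im[172:252,306:386],(560,560),interpolation=cv2.INTER_CUBIC)[:,:400]
b=cv2.resize(im2[180:270,285:365],(400,450),interpolation=cv2.INTER_CUBIC)
o=np.zeros((560,800,3),np.uint8);o[:,:400]=a;o[:450,400:]=b
cv2.imwrite('pics/c5.png',o[:,:,::-1])
print(bot.get_obs()['eef_pos'],[b['rect'] for b in boxes_of('top','block')[:2]])
E
```

```text
[ 0.41520637 -0.08227659  0.09266586] [[347.1, 211.0, 18.6, 23.2], [280.5, 233.2, 19.3, 12.1]]
```

View pics/c5.png

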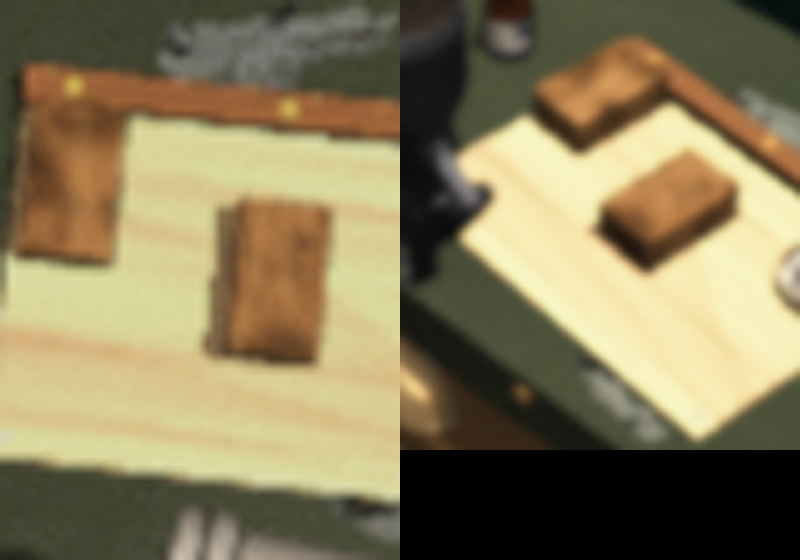

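The block lies flat: in the top crop its corners are at about (238,200), (330,205), (317,361) and (228,355), and the bar's near edge runs from (130,115) to (400,138).

```bash
python3 - <<'E'
from h import *
q=lambda c,r,z: px2w('top',306+(c+.5)/7-.5,172+(r+.5)/7-.5,z)
fl,fr,nr,nl=[q(c,r,.036) for c,r in((238,200),(330,205),(317,361),(228,355))]
n=(nl+nr)/2;f=(fl+fr)/2;print('near',n,'far',f,'len',np.linalg.norm(f-n),'yaw',np.arctan2((f-n)[1],(f-n)[0]))
B=np.array([.5975,-.0954]);R=np.array([[np.cos(.079),-np.sin(.079)],[np.sin(.079),np.cos(.079)]])
print('board frame near,far',R@(n[:2]-B),R@(f[:2]-B))
o=bot.get_obs();print(o['eef_pos'])
E
```

```text
near [ 0.56066643 -0.0953231   0.036     ] far [ 0.63503784 -0.09979735  0.036     ] len 0.07450587184103077 yaw -0.06008851609213168
board frame near,far [-0.03672476 -0.00283017] [ 0.03776779 -0.00142123]
[ 0.41684498 -0.08250367  0.09297334]
```

Emit:
send_rows(motion="0.7 -4 -0.1 0 0; 0.7 -8 -0.15 1 0; 0.7 -10.5 -0.15 3.5 0; 0.7 -10.5 -0.15 7.4 0; 0.7 -10.5 -0.15 7.4 0")

```text
clock: 5.8
eef_pos: [0.5181, -0.0915, 0.0135]
tool_rot: [0.04, 0.999, 0.001, -0.004]
ft_force: [-1.9, 0.8, -0.7]
grip_width: 0.0126
grasp_force: 0.0
```

Emit:
send_rows(motion="0.7 -0.5 0 0 0; 0.7 -1 0 0 0; 0.7 -1.5 0 0 0; 0.7 -2 0 0 0; 0.7 -2.5 0 0 0")

```text
clock: 6.3
eef_pos: [0.5465, -0.0943, 0.0196]
tool_rot: [0.04, 0.999, -0.0, 0.001]
ft_force: [0.2, 0.6, 0.1]
grip_width: 0.0126
grasp_force: 0.0
```

Emit:
send_rows(motion="0.7 -0.5 0 0 0; 0.7 -1 0 0 0; 0.7 -1.5 0 0 0; 0.7 -2 0 0 0; 0.7 -2.5 0 0 0")

```text
clock: 6.8
eef_pos: [0.5703, -0.0961, 0.0182]
tool_rot: [0.04, 0.999, 0.0, -0.0]
ft_force: [-0.8, 1.4, 0.6]
grip_width: 0.0128
grasp_force: 0.7
```

Emit:
send_rows(motion="0.7 -0.3 0 0 0; 0.7 -0.6 0 0 0; 0.7 -0.9 0 0 0; 0.7 -1.2 0 0 0; 0.7 -1.4 0 0 0")

```text
clock: 7.3
eef_pos: [0.5845, -0.0973, 0.0182]
tool_rot: [0.04, 0.999, -0.0, 0.0]
ft_force: [-1.2, -0.4, 0.4]
grip_width: 0.0126
grasp_force: 0.5
```

Emit:
send_rows(motion="0.7 -0.1 0 0 0; 0.7 -0.2 0 0 0; 0.7 -0.3 0 0 0; 0.7 -0.4 0 0 0; 0.7 -0.4 0 0 0")

```text
clock: 7.8
eef_pos: [0.5883, -0.0976, 0.0184]
tool_rot: [0.04, 0.999, -0.0, 0.0]
ft_force: [0.1, 0.9, -0.4]
grip_width: 0.0127
grasp_force: 0.2
```

No contact force yet, so I push on in small steps.

Emit:
send_rows(motion="0.7 -0.1 0 0 0; 0.7 -0.2 0 0 0; 0.7 -0.3 0 0 0; 0.7 -0.3 0 0 0")

```text
clock: 8.2
eef_pos: [0.5883, -0.0976, 0.0182]
tool_rot: [0.04, 0.999, 0.0, -0.003]
ft_force: [-8.1, 1.2, 6.8]
grip_width: 0.0129
grasp_force: 3.9
```

Emit:
send_rows(motion="0.7 -0.1 0 0 0; 0.7 -0.2 0 0 0; 0.7 -0.2 0 0 0")

```text
clock: 8.5
eef_pos: [0.5883, -0.0976, 0.018]
tool_rot: [0.04, 0.999, 0.0, -0.005]
ft_force: [-11.7, 0.2, 8.8]
grip_width: 0.0129
grasp_force: 6.0
```

The block is firmly against the bar, so I retreat straight back and look.

Emit:
send_rows(motion="0.7 0.5 0 0 0; 0.7 1.5 0 0 0; 0.7 3 0 0 0; 0.7 5 0 -2 0; 0.7 7 0 -6 0")

```text
clock: 9.0
eef_pos: [0.5207, -0.0919, 0.076]
tool_rot: [0.04, 0.999, 0.0, -0.003]
ft_force: [-0.2, -0.3, 1.2]
grip_width: 0.0131
grasp_force: 0.0
```

Emit:
send_rows(motion="0.7 4 0 -3 0; 0.7 8 0 -5 0; 0.7 12 0 -6 0; 0.7 12 0 -6 0")

```text
clock: 9.4
eef_pos: [0.4, -0.0824, 0.1397]
tool_rot: [0.04, 0.999, -0.0, 0.0]
ft_force: [0.9, -0.4, -0.9]
grip_width: 0.0128
grasp_force: 0.0
```

```bash
python3 - <<'E'
from h import *
im=save('top','t6.png');im2=save('scene','s6.png')
a=cv2.resize(im[172:252,306:386],(560,560),interpolation=cv2.INTER_CUBIC)[:,:400]
b=cv2.resize(im2[180:270,285:365],(400,450),interpolation=cv2.INTER_CUBIC)
o=np.zeros((560,800,3),np.uint8);o[:,:400]=a;o[:450,400:]=b
cv2.imwrite('pics/c6.png',o[:,:,::-1])
print(bot.get_obs()['eef_pos'])
E
```

```text
[ 0.40456141 -0.08303367  0.13932972]
```

View pics/c6.png

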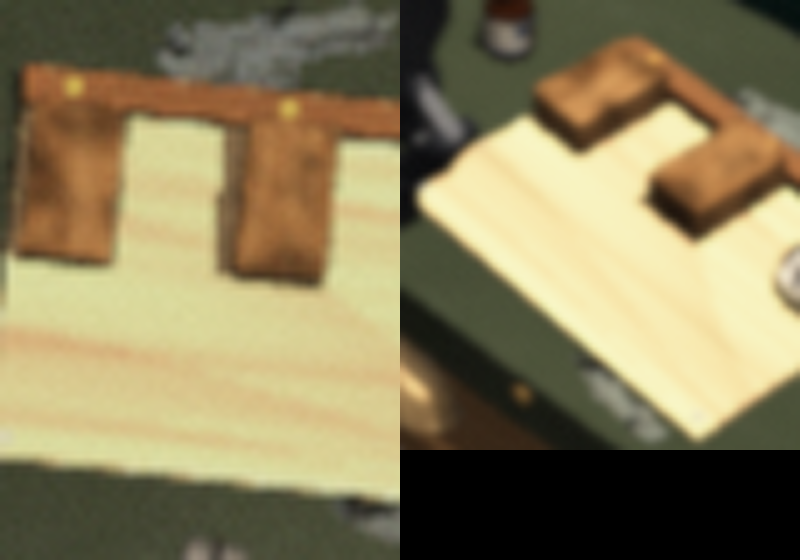

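The block lies flat with its far end on the bar (top crop (290,122)), parallel to the untouched flat_block, and its near end at (280,277). The gripper is clear, so I hand in.

```bash
python3 -c "
from h import *
print(workorder.job_done())"
```

```text
the job is handed in; nothing more can be done
None
```

The block was tipped over towards the stop bar and pushed up against it, lying face down and looking square in the last picture; the job was handed in with the gripper clear, but no verdict came back.

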